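# Load the spray-can crate from the slanted rack

### The job

Pack the crate for the next spraying job: clear the short steel tin out of its cell and stand it upright on the narrow raised ledge, and stand the three capped spray cans, two from the slanted rack and one from the bench, upright on the floor of the crate, one per free cell. Set things down rather than dropping them, and leave the grey bottle in the crate, the white dispenser in the rack and the other things on the bench where they are.

Things in the scene. Friction and masses are not known exactly. Their poses are not given: they have to be found in the camera images.
- can_a: Aluminium spray can, 52 mm diameter, straight body to 118 mm, then a black cap 48 mm in diameter from 124 mm to the top at 165 mm; 0.26 kg. Origin: centre of its underside; z up its axis to the cap. Starts in a bay of the slanted rack, its top leaning 30 degrees towards the robot (to the rack's -x).
- can_b: Aluminium spray can, 52 mm diameter, straight body to 118 mm, then a black cap 48 mm in diameter from 124 mm to the top at 165 mm; 0.26 kg. Origin: centre of its underside; z up its axis to the cap. Same as can_a; starts in another bay of the slanted rack.
- can_c: Aluminium spray can, 52 mm diameter, straight body to 118 mm, then a black cap 48 mm in diameter from 124 mm to the top at 165 mm; 0.26 kg. Origin: centre of its underside; z up its axis to the cap. Same as can_a, but starts standing upright on the open bench between rack and crate.
- tin: Plain steel tin with straight sides and a flat top, 62 mm diameter, 110 mm tall, about 0.38 kg. Shorter and fatter than the cans. Starts standing in one cell of the crate, its upper half above the walls. Origin: centre of its underside; z up.
- crate: Square plywood crate 196 x 196 mm, open on top, fixed. Crossed dividers make 2 x 2 cells, each 86 x 86 mm inside, centres at x = +-47, y = +-47 mm; walls and dividers 8 mm thick, tops at z = 62 mm, inner floor at z = 10 mm. Origin: centre of its underside; x, y along its sides. At the start one cell holds the tin, the cell diagonal to it the grey bottle, two are empty.
- cell0 (a point): Crate cell centre on the inner floor, at crate x -47, y -47 mm; axes as the crate's.
- cell1 (a point): Crate cell centre on the inner floor, at crate x -47, y +47 mm.
- cell2 (a point): Crate cell centre on the inner floor, at crate x +47, y -47 mm.
- cell3 (a point): Crate cell centre on the inner floor, at crate x +47, y +47 mm.
- rack: Slanted timber rack, fixed: a tray 274 mm long (y) of three bays 92 mm apart, leaning 30 degrees towards the robot (rack -x). Bays 66 x 66 mm inside, walls 75 mm high along the slanted axis. Two bays hold spray cans, one the white dispenser. Things come out along their slanted axis. Origin: centre of its base on the bench; x away from the robot, z up.
- ledge: Narrow raised steel ledge at the middle of the far side, fixed to the bench: a flat board 70 mm deep (x) by 140 mm long (y), 10 mm thick, its top 110 mm above the bench, on two thin uprights. Empty. Origin: centre of its base.
- ledge_top (a point): Centre of the ledge's top face; x across its 70 mm depth, y along its 140 mm length, z up.
- bottle: Bystander in the crate: grey plastic bottle with a narrow neck and black cap, 56 mm diameter, 150 mm tall. Origin: centre of its underside.
- dispenser: Bystander in a bay of the rack: white squeeze bottle, 52 mm diameter, tapering from 85 mm to a thin pointed black spout, top at 150 mm. Origin: centre of its underside; z along its slanted axis.
- wrench: Bystander lying on the bench: steel wrench 170 mm long, lying along its x axis.
- tape: Bystander lying on the bench in front of the ledge: roll of tape, 90 mm outer diameter, 24 mm high. Origin: centre of its underside.
- mug: Bystander standing on the bench near the robot: white mug, 76 mm diameter, 90 mm tall, handle at its +y. Origin: centre of its underside.
- hammer: Bystander lying on the bench near the robot's right: hammer 240 mm long, lying along its x axis.

How it is judged:
By the outcome, as a careful person would: the job done as asked, in the order asked, and still so for the second after the job is handed in, with the robot touching nothing.
It also fails if it takes over 72 s, if anything falls off the work surface, if the arm or the gripper's body presses on something with over 40 N, if the wrist force passes 120 N, or if a joint passes its speed limit or range.

### The arm

A 6-joint arm with a two-finger parallel gripper is mounted at the origin on the work surface. World frame = base frame: x ahead of the robot, y to its left, z up, the work surface at z = 0. Lengths are in m, angles in rad, forces in N, time in s.
With the tool pointing down it reaches from about 0.325 to 0.9 m from the base axis. Payload 3.5 kg.
Tool frame: the origin (TCP) lies between the finger pads; the fingertips stand robot.tips_ahead ahead of it and the grasp point (between the pads) lies 6 mm ahead of it (robot.tips_ahead is the distance from the TCP to the fingertips, in m); z points along the fingers, y is the line along which they close (so a half turn about z gives the same grasp; the last joint's range is limited). The gripper opens to 85 mm and grips with 20 to 120 N. Pads are 22 mm wide; open, the fingers measure 114 mm over their backs; the gripper's body (76 mm by 85 mm) begins 54 mm behind the grasp point. The pads swing forward as they close: fully open they stand 13 mm farther back than shut.
Start: joints at [-1.206, 0.276, -0.026, 1.268, 0, 1.467], TCP at [0.282, -0.558, 0.256] pointing down, gripper open.
Joint ranges: [-3.12, 3.12], [-0.85, 1.88], [-1.08, 1.24], [-1.95, 2.15], [-1.57, 1.53], [-3.14, 3.14]. Speed limits (rad/s): [2.57, 2.57, 3.14, 3.14, 3.14, 3.14].

### API

Orientations are given as a unit quaternion [x, y, z, w].
In Python, from plant import robot, imaging gives the robot as it stands.
- The arm moves only by the shell command python3 -m creep 'ROWS' [FORCE]. ROWS is JSON, a list of rows, each a list of 7 numbers: the shift along the tool's x, y, z in mm, then the turn, a rotation vector about the tool's x, y, z in rad, then the finger opening in mm, from 0 to 85.4. In form: [[tx, ty, tz, rx, ry, rz, hand], ...]. A call has 1 to 10 rows; each row is the pose to reach, as a shift and turn from the pose commanded when the call began, along the tool's axes at that moment; what a row does not reach only later rows make up. A row lasts 1/10 s, in which the tool goes at most 50 mm and 8.59 degrees, less where a joint would pass 70% of its speed; a pose out of reach is approached as far as the arm can. A call with a gripper value outside its range is refused whole. The fingers move at their own pace and stop on an object; FORCE is the grip in N (left out, the last holds). Time passes only in rows, so rows that repeat a pose let the fingers close. It gives the time, the measured TCP pose, the force, the opening and the grip force at its end, in the units of the state.
- robot.get_obs(): the state, without advancing time (a new reading comes with each control period).
- imaging.read_camera(name): name is "scene" or "top"; returns a dict with "pixels" (384x512x3 uint8, red, green, blue), "z_map" (384x512 float32, m along the optical axis (not along the pixel's ray), 0 where there is no reading), "fov_y" (degrees; the focal length in pixels is half the picture's height over the tangent of half this angle, whatever the lens; pixels are square), "cx", "cy" (the principal point, pixels), "dist" ([k1, k2, p1, p2, k3] as OpenCV has them; the pictures are not rectified), "view" (4x4, takes a point from world to camera coordinates). Camera axes: x right, y up, looking along -z (the intrinsics and any distortion apply to the point x, -y, -z); pixel columns grow to the right and rows downward; lengths in m; the calibration is good to about 2 mm. A picture is of the moment at which its call begins.
- robot.hand_in(): hands the job in; it is judged then, once.
The state is a dict: "time_s": time; "qpos": joint angles; "joint_vel": joint speeds; "joint_torque": joint torques, N m; "position": TCP position; "eef_rot": TCP orientation; "wrist_force": force on the tool from outside, world axes, zero at the start; "torque": the same for the moment, N m; "opening": finger opening in m; "grasp_force": force on a finger pad.
Only numpy, scipy, OpenCV 4.12 (cv2) and the standard library are available. Lean on these libraries where they do the work, as an engineer would, in place of code of your own. Each camera call takes 0.05 s, during which the arm holds its last target. There are 200 camera calls.

## Working session

There is one attempt and no reset: what is moved stays moved. The work goes in short steps, Python scripts to look and compute and a shell command to move; the robot and the scene stay as the last step left them, time stands still between calls to the robot, and variables do not carry over. Pictures are saved under pics/ and viewed, at most 10 in all, crops included, and the job is handed in when it is done.

```bash
ls; mkdir -p pics; cat > h.py <<'E'
import numpy as np, cv2
from plant import robot, imaging
from scipy.spatial.transform import Rotation as R
def cam(n):
    c=imaging.read_camera(n); h=c["pixels"].shape[0]
    f=h/2/np.tan(np.radians(c["fov_y"])/2)
    c["K"]=np.array([[f,0,c["cx"]],[0,f,c["cy"]],[0,0,1.]]); c["D"]=np.array(c["dist"],float)
    c["V"]=np.array(c["view"]); return c
def cloud(c):
    # world xyz per pixel from depth
    h,w=c["z_map"].shape; u,v=np.meshgrid(np.arange(w),np.arange(h))
    p=cv2.undistortPoints(np.stack([u,v],-1).reshape(-1,1,2).astype(float),c["K"],c["D"]).reshape(h,w,2)
    z=c["z_map"]; P=np.stack([p[...,0]*z,-p[...,1]*z,-z,np.ones_like(z)],-1)
    X=P@np.linalg.inv(c["V"]).T; X=X[...,:3]; X[z<=0]=np.nan; return X
def save(c,n,s=1.5): 
    cv2.imwrite(f"pics/{n}.png",cv2.resize(c["pixels"][...,::-1],None,fx=s,fy=s))
E
python3 - <<'E'
from h import *
print(robot.get_obs(), robot.tips_ahead)
for n in("scene","top"):
    c=cam(n); save(c,n+"0"); X=cloud(c); np.savez(n+"0.npz",X=X,P=c["pixels"])
    print(n,np.linalg.inv(c["V"])[:3].round(3).tolist(),np.isfinite(X[...,0]).mean(),c["fov_y"],c["dist"])
    v=X[np.isfinite(X[...,2])]; print(np.percentile(v,[1,50,99],axis=0).round(3).tolist())
E
```

```text
pics
{'time_s': 0.0, 'qpos': array([-1.20638522e+00,  2.77169956e-01, -2.78776987e-02,  1.26798246e+00,
        1.48379559e-05,  1.46740998e+00]), 'joint_vel': array([-0.00041719,  0.00064526, -0.00205462,  0.00125216,  0.00024306,
        0.00065128]), 'joint_torque': array([ 1.29489558e-04, -4.45512414e+01,  2.95200491e+01,  1.64843589e-02,
        3.11666145e-05,  1.06630250e-05]), 'position': array([ 0.28157304, -0.55718221,  0.25513817]), 'eef_rot': array([ 9.72769570e-01,  2.31771688e-01, -1.37999194e-04, -1.10836107e-03]), 'wrist_force': array([ 0.30906896,  0.4905143 , -0.85907564]), 'torque': array([0.01340655, 0.02655113, 0.0089026 ]), 'grasp_force': 0.0, 'opening': 0.08532708964400872} 0.025
scene [[0.734, -0.56, 0.383, 0.859], [0.679, 0.604, -0.418, -0.386], [0.002, 0.567, 0.824, 0.795]] 0.9959259033203125 57.0933607991511 [0.02337524 0.         0.         0.         0.        ]
[[-0.683, -0.594, -0.753], [0.522, -0.004, 0.002], [1.342, 1.184, 0.345]]
top [[0.015, 0.999, -0.037, 0.477], [-1.0, 0.015, -0.0, -0.04], [0.0, 0.037, 0.999, 1.063]] 0.995880126953125 52.41304945990827 [-0.04136553  0.          0.          0.          0.        ]
[[0.021, -0.99, -0.755], [0.529, -0.022, 0.001], [1.478, 0.948, 0.339]]
```

View pics/scene0.png

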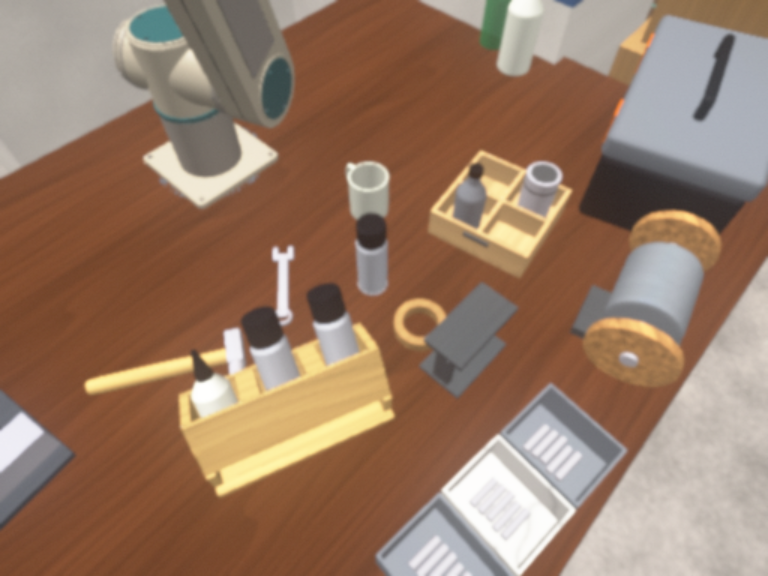

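View pics/top0.png

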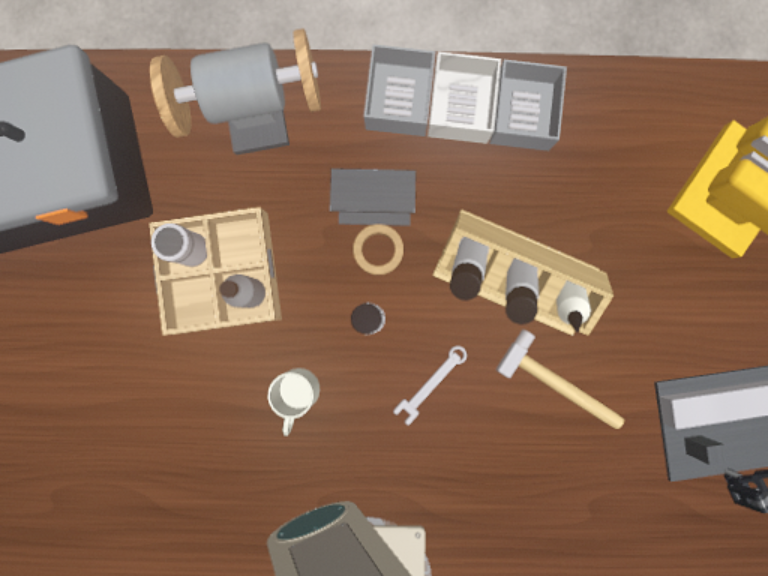

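The top view (768×576) shows the tin at (172,243), the bottle at (240,290), and free cells at (240,240) and (193,300). The ledge is at (372,190), can_c's cap at (368,318), the rack cans' caps at (467,280) and (522,303), and the dispenser at (575,305). The scene view agrees with this.

```bash
cat > m.py <<'E'
from h import *
D={n:np.load(n+"0.npz") for n in("top","scene")}
def sel(n,box,zl,zh,dark=None):
    X=D[n]["X"];P=D[n]["P"].astype(int).sum(-1)/3
    x0,x1,y0,y1=box
    m=(X[...,0]>x0)&(X[...,0]<x1)&(X[...,1]>y0)&(X[...,1]<y1)&(X[...,2]>zl)&(X[...,2]<zh)
    if dark is not None: m&=(P<dark)
    return X[m]
def rect(p):
    r=cv2.minAreaRect((p[:,:2]*1000).astype(np.float32)); return np.round(r[0],1),np.round(r[1],1),round(r[2],2),len(p),np.median(p[:,2]).round(4)
def circ(p):
    c,r=cv2.minEnclosingCircle((p[:,:2]*1000).astype(np.float32)); return np.round(c,1),round(r,1),len(p),np.median(p[:,2]).round(4)
E
python3 - <<'E'
from m import *
X=D["top"]["X"]
for nm,(u,v) in dict(can_c=(368,318),tin=(172,243),bottle=(232,289),ledge=(372,190),a=(467,285),b=(522,307),disp=(575,318),mug=(295,390),tape=(378,227),grinder=(240,80),hammerhead=(515,355)).items():
    print(nm,X[int(v/1.5),int(u/1.5)].round(3))
t=X[int(243/1.5),int(172/1.5)]; c=X[int(318/1.5),int(368/1.5)]; l=X[int(190/1.5),int(372/1.5)]
for n in D:
    print(n)
    for z in(.04,.09,.11): print(' tin',z,circ(sel(n,(t[0]-.06,t[0]+.06,t[1]-.06,t[1]+.06),z+.0,.2)))
    p=sel(n,(c[0]-.07,c[0]+.07,c[1]-.07,c[1]+.07),.155,.2); print(' can_c top',circ(p),p.mean(0).round(4))
    p=sel(n,(l[0]-.09,l[0]+.09,l[1]-.12,l[1]+.12),.1,.13); print(' ledge',rect(p),p.mean(0).round(4))
    p=sel(n,(t[0]-.2,t[0]+.1,t[1]-.25,t[1]+.1),.05,.07); print(' crate',rect(p))
    a=X[int(285/1.5),int(467/1.5)]
    p=sel(n,(a[0]-.2,a[0]+.2,a[1]-.25,a[1]+.12),.02,.3); print(' rack',rect(p))
E
```

```text
can_c [ 0.475 -0.001  0.168]
tin [0.592 0.323 0.122]
bottle [0.518 0.211 0.163]
ledge [ 0.688 -0.002  0.106]
a [ 0.527 -0.149  0.191]
b [ 0.497 -0.231  0.194]
disp [ 0.48  -0.321  0.16 ]
mug [0.344 0.137 0.006]
tape [ 0.639 -0.011  0.023]
grinder [0.846 0.205 0.167]
hammerhead [ 0.415 -0.256  0.024]
top
 tin 0.04 (array([592.1, 319.6]), 80.8, 1407, np.float64(0.0645))
 tin 0.09 (array([595.3, 326.7]), 32.1, 584, np.float64(0.1204))
 tin 0.11 (array([595.2, 326.8]), 32.0, 515, np.float64(0.1207))
 can_c top (array([475.,   2.]), 23.8, 333, np.float64(0.1647)) [0.4746 0.0019 0.1648]
 ledge (array([685.7,  -2.8]), array([140.2,  70.9]), 89.33, 1615, np.float64(0.1101)) [ 0.6848 -0.0027  0.11  ]
 crate (array([579.6, 292.8]), array([255.3, 234.8]), 8.77, 1785, np.float64(0.0615))
 rack (array([ 520.7, -211.1]), array([502.8, 233.1]), 63.88, 6535, np.float64(0.111))
scene
 tin 0.04 (array([592.8, 315.3]), 78.7, 1334, np.float64(0.0654))
 tin 0.09 (array([594.9, 326. ]), 33.1, 495, np.float64(0.1206))
 tin 0.11 (array([594.8, 326.1]), 33.1, 367, np.float64(0.1215))
 can_c top (array([473.8,   2.4]), 24.5, 297, np.float64(0.166)) [ 0.4764 -0.001   0.1651]
 ledge (array([684.8,  -3.6]), array([143. ,  72.1]), 89.51, 1826, np.float64(0.1112)) [ 0.6864 -0.0083  0.1109]
 crate (array([580.6, 285.2]), array([256.5, 222.5]), 8.96, 1644, np.float64(0.0618))
 rack (array([ 521.7, -212.9]), array([500.1, 235.2]), 64.28, 11122, np.float64(0.1123))
```

```bash
python3 - <<'E'
from m import *
for n in D:
    X=D[n]["X"];hsv=cv2.cvtColor(D[n]["P"],cv2.COLOR_RGB2HSV)
    wood=(hsv[...,0]>12)&(hsv[...,0]<30)&(hsv[...,1]>50)&(hsv[...,2]>120)
    def comp(m,lo,hi):
        m=m&(X[...,0]>lo[0])&(X[...,0]<hi[0])&(X[...,1]>lo[1])&(X[...,1]<hi[1])
        k,l,s,_=cv2.connectedComponentsWithStats(m.astype(np.uint8)); i=1+s[1:,4].argmax(); return X[l==i]
    print(n,'crate',rect(comp(wood&(X[...,2]>.055)&(X[...,2]<.069),(.4,.1),(.75,.42))))
    # rack
    p=comp(wood&(X[...,2]>.03),(.35,-.42),(.75,-.05)); print(' rack',rect(p),p[:,2].max().round(3))
    # caps: dark
    V=hsv[...,2]
    for nm,(cx,cy) in dict(a=(.527,-.149),b=(.497,-.231)).items():
        m=(V<70)&(np.hypot(X[...,0]-cx,X[...,1]-cy)<.055)&(X[...,2]>.12)
        k,l,s,_=cv2.connectedComponentsWithStats(m.astype(np.uint8)); i=1+s[1:,4].argmax(); q=X[l==i]
        # top face: fit plane to facing points along approx tilt axis
        for it in range(3):
            if it==0: ax=np.array([-.5*np.cos(-.4),-.5*np.sin(-.4)*1,.866])
            h=q@ax; t=q[h>np.percentile(h,97)-.004]
            c=t.mean(0); ax=np.linalg.svd(t-c)[2][2]; ax*=np.sign(ax[2])
        print(' ',nm,'cap top c',c.round(4),'axis',ax.round(3),'tilt',np.degrees(np.arccos(ax[2])).round(1),'az',np.degrees(np.arctan2(ax[1],ax[0])).round(1),len(t),len(q))
E
```

```text
top crate (array([552.8, 276.7]), array([197.4, 201.2]), 8.89, 1436, np.float64(0.0619))
 rack (array([ 548.6, -255.9]), array([274.1, 133.9]), 67.49, 3039, np.float64(0.1074)) 0.196
  a cap top c [ 0.5444 -0.131   0.183 ] axis [0.576 0.797 0.182] tilt 79.5 az 54.2 17 39
  b cap top c [ 0.5108 -0.216   0.1738] axis [0.552 0.83  0.08 ] tilt 85.4 az 56.4 17 23
scene crate (array([553. , 271.6]), array([197.7, 202.8]), 8.96, 1107, np.float64(0.0627))
 rack (array([ 557.6, -259.5]), array([273.3, 116.4]), 67.55, 6216, np.float64(0.1036)) 0.138
  a cap top c [ 0.5307 -0.1506  0.195 ] axis [-0.431  0.169  0.887] tilt 27.6 az 158.6 153 420
  b cap top c [ 0.4965 -0.2346  0.1945] axis [-0.434  0.101  0.895] tilt 26.5 az 167.0 163 354
```

```bash
cat >> h.py <<'E'
def down(yaw,tilt=0,az=0):
    """tool z down, tool x at azimuth yaw deg; optionally tilted so tool z leans 'tilt' deg toward azimuth az"""
    r=R.from_euler('z',yaw,degrees=True)*R.from_euler('x',180,degrees=True)
    k=np.array([np.sin(np.radians(az)),-np.cos(np.radians(az)),0])
    return R.from_rotvec(np.radians(tilt)*k)*r
def go(gp,rot,back=.006,from_=None):
    """gp: world grasp point (6 mm ahead of TCP). print tool-frame shift/turn from present pose"""
    o=robot.get_obs() if from_ is None else from_
    r0=R.from_quat(o["eef_rot"]); t=np.array(gp)-back*rot.as_matrix()[:,2]
    s=r0.inv().apply(t-o["position"])*1000; w=(r0.inv()*rot).as_rotvec()
    print("shift",s.round(1),"turn",w.round(3),"| |s|",np.linalg.norm(s).round(),"deg",np.degrees(np.linalg.norm(w)).round(1))
E
python3 - <<'E'
from m import *
print(down(67.5,30,-22.5).as_matrix()[:,2].round(3))
ax=np.array([-.5*np.cos(np.radians(22.5)),.5*np.sin(np.radians(22.5)),.8660254])
e1=np.cross(ax,[0,0,1]);e1/=np.linalg.norm(e1);e2=np.cross(ax,e1)
for n in D:
    X=D[n]["X"];V=D[n]["P"].max(-1)
    for nm,c in dict(a=(.5307,-.1506,.195),b=(.4965,-.2346,.1945)).items():
        d=X-np.array(c); h=d@ax; rr=np.linalg.norm(d-h[...,None]*ax,axis=-1)
        m=(rr<.032)&(abs(h)<.004)&(V<100); q=d[m]
        uv=np.stack([q@e1,q@e2],-1); (cu,cv),r=cv2.minEnclosingCircle((uv*1000).astype(np.float32))
        print(n,nm,'top centre',(np.array(c)+(cu*e1+cv*e2)/1000+np.median(q@ax)*ax).round(4),'r',round(r,1),m.sum())
    # crate
    hsv=cv2.cvtColor(D[n]["P"],cv2.COLOR_RGB2HSV)
    w=(hsv[...,0]>12)&(hsv[...,0]<30)&(hsv[...,1]>50)&(hsv[...,2]>120)
    m=w&(abs(X[...,2]-.062)<.004)&(abs(X[...,0]-.553)<.13)&(abs(X[...,1]-.274)<.13); p=X[m][:,:2]
    for yaw in (6.5,7.5,8.5): 
        t=np.radians(yaw); q=(p-[.553,.274])@np.array([[np.cos(t),-np.sin(t)],[np.sin(t),np.cos(t)]])*1000
        hx=np.histogram(q[:,0],np.arange(-108,109,4))[0];hy=np.histogram(q[:,1],np.arange(-108,109,4))[0]
        print(n,yaw,np.percentile(q,[.5,99.5],axis=0).round(1).tolist(),hx.tolist(),hy.tolist())
    b=X[(X[...,2]>.1)&(X[...,1]>.34)&(X[...,0]>.4)&(X[...,0]<.75)]; b=b[np.hypot(b[:,0]-.595,b[:,1]-.3265)>.037]
    if len(b): i=np.hypot(b[:,0]-.595,b[:,1]-.3265).argsort()[:200:40]; print('box near tin',b[i].round(3).tolist())
    b=X[np.hypot(X[...,0]-.52,X[...,1]-.21)<.06]; print('bottle top',b[b[:,2]>b[:,2].max()-.006].mean(0).round(4))
go((.595,.3265,.33),down(98.9))
E
```

```text
[ 0.462 -0.191 -0.866]
top a top centre [ 0.5258 -0.1466  0.1899] r 23.6 293
top b top centre [ 0.4907 -0.2314  0.1899] r 23.5 297
top 6.5 [[-99.6, -99.5], [100.0, 100.7]] [0, 3, 62, 105, 59, 19, 16, 17, 15, 20, 15, 17, 12, 19, 14, 16, 15, 18, 18, 14, 18, 15, 18, 16, 16, 45, 99, 86, 37, 15, 17, 17, 14, 18, 18, 14, 10, 14, 11, 8, 10, 10, 11, 13, 13, 12, 15, 14, 17, 66, 104, 57, 8, 0] [0, 3, 59, 104, 79, 25, 15, 17, 14, 18, 12, 13, 15, 17, 13, 16, 11, 16, 12, 17, 10, 17, 15, 13, 16, 26, 82, 110, 59, 16, 16, 14, 14, 17, 13, 15, 20, 12, 15, 14, 16, 14, 12, 12, 10, 11, 12, 10, 25, 77, 78, 53, 10, 0]
top 7.5 [[-98.6, -98.4], [99.1, 99.6]] [0, 0, 64, 114, 54, 17, 15, 15, 18, 17, 18, 13, 17, 15, 17, 15, 17, 16, 17, 15, 17, 16, 17, 18, 15, 37, 102, 100, 28, 16, 14, 19, 14, 19, 16, 15, 12, 14, 11, 7, 11, 9, 14, 11, 11, 12, 14, 13, 16, 67, 110, 61, 0, 0] [0, 0, 49, 118, 83, 19, 16, 16, 16, 16, 12, 17, 11, 18, 13, 16, 12, 15, 14, 13, 12, 17, 16, 13, 15, 13, 93, 116, 58, 14, 15, 12, 19, 15, 13, 16, 18, 14, 12, 14, 17, 14, 12, 13, 8, 13, 12, 10, 14, 83, 81, 60, 4, 0]
top 8.5 [[-98.1, -97.5], [98.3
[... 1578 characters left out ...]
16, 2, 0]
scene 8.5 [[-99.0, -99.2], [97.8, 98.0]] [0, 0, 54, 61, 37, 11, 8, 8, 8, 9, 13, 9, 7, 9, 9, 8, 12, 9, 10, 13, 15, 15, 13, 13, 14, 38, 65, 69, 11, 10, 9, 11, 14, 10, 11, 8, 10, 11, 14, 8, 10, 11, 10, 10, 11, 11, 16, 15, 16, 62, 84, 35, 0, 0] [0, 0, 103, 88, 55, 14, 15, 10, 8, 12, 15, 7, 13, 9, 14, 9, 10, 11, 16, 11, 7, 11, 10, 9, 14, 29, 77, 57, 20, 2, 12, 10, 12, 10, 12, 6, 11, 7, 7, 5, 7, 9, 8, 9, 8, 10, 10, 8, 12, 58, 48, 20, 0, 0]
box near tin [[0.656, 0.392, 0.171], [0.659, 0.395, 0.182], [0.657, 0.402, 0.139], [0.655, 0.406, 0.123], [0.652, 0.411, 0.199]]
bottle top [0.5168 0.2162 0.1611]
shift [ 678.2 -647.6  -79.3] turn [-2.000e-03 -1.000e-03 -1.258e+00] | |s| 941.0 deg 72.1
```

```bash
python3 -m creep '[[20,-20,-40,0,0,-0.1,85],[339,-324,-80,0,0,-0.63,85],[339,-324,-80,0,0,-0.63,85],[339,-324,-80,0,0,-0.63,85],[339,-324,-80,0,0,-0.63,85],[339,-324,-80,0,0,-0.63,85],[339,-324,-80,0,0,-0.63,85],[339,-324,-80,0,0,-0.63,85],[339,-324,-80,0,0,-0.63,85],[339,-324,-80,0,0,-0.63,85]]' 40; python3 -c "
from h import *
go((.595,.3265,.33),down(98.9))"
```

```text
time_s: 1.1
position: [0.4383, -0.1134, 0.3363]
eef_rot: [0.853, 0.522, 0.0, -0.0]
wrist_force: [0.5, -0.2, 0.4]
opening: 0.0848
grasp_force: 0.0
shift [ 4.63e+02 -6.06e+01  4.00e-01] turn [-0.    -0.    -0.628] | |s| 467.0 deg 36.0
```

```bash
python3 -m creep '[[463,-61,0,0,0,-0.628,85],[463,-61,0,0,0,-0.628,85],[463,-61,0,0,0,-0.628,85],[463,-61,0,0,0,-0.628,85],[463,-61,0,0,0,-0.628,85],[463,-61,0,0,0,-0.628,85],[463,-61,0,0,0,-0.628,85],[463,-61,0,0,0,-0.628,85],[463,-61,0,0,0,-0.628,85],[463,-61,0,0,0,-0.628,85]]'; python3 -m creep '[[0,0,0,0,0,0,85]]'; python3 -c "
from h import *
go((.595,.3265,.099),down(98.9)); print(robot.get_obs()['qpos'].round(2))"
```

```text
time_s: 2.1
position: [0.5954, 0.3284, 0.3345]
eef_rot: [0.649, 0.761, -0.0, -0.001]
wrist_force: [-0.2, 0.2, -0.4]
opening: 0.0852
grasp_force: 0.0
time_s: 2.2
position: [0.595, 0.3267, 0.3345]
eef_rot: [0.649, 0.761, -0.001, -0.001]
wrist_force: [-0.3, -0.4, 0.1]
opening: 0.0848
grasp_force: 0.0
shift [-2.000e-01  4.000e-01  2.295e+02] turn [-0.002  0.     0.003] | |s| 229.0 deg 0.2
[0.41 0.35 0.24 1.46 0.   1.82]
```

```bash
python3 -m creep '[[0,0,45,0,0,0,85],[0,0,90,0,0,0,85],[0,0,130,0,0,0,85],[0,0,165,0,0,0,85],[0,0,195,0,0,0,85],[0,0,218,0,0,0,85],[0,0,230,0,0,0,85],[0,0,230,0,0,0,85],[0,0,230,0,0,0,55],[0,0,230,0,0,0,55]]' 50;python3 -m creep '[[0,0,0,0,0,0,55],[0,0,0,0,0,0,55],[0,0,0,0,0,0,55],[0,0,0,0,0,0,55]]' 50
```

```text
time_s: 3.2
position: [0.5961, 0.3245, 0.1087]
eef_rot: [0.65, 0.76, 0.001, 0.001]
wrist_force: [0.9, -0.3, -2.1]
opening: 0.061
grasp_force: 54.9
time_s: 3.6
position: [0.5961, 0.3246, 0.1086]
eef_rot: [0.65, 0.76, 0.001, 0.001]
wrist_force: [-1.1, -1.2, 6.3]
opening: 0.0608
grasp_force: 55.7
```

```bash
python3 -m creep '[[0,0,-10,0,0,0,55],[0,0,-30,0,0,0,55],[0,0,-60,0,0,0,55],[0,0,-95,0,0,0,55],[0,0,-130,0,0,0,55],[0,0,-160,0,0,0,55],[0,0,-170,0,0,0,55],[0,0,-170,0,0,0,55]]'; python3 -c "
from h import *
go((.685,-.003,.2866-.006),down(98.9)); print(robot.get_obs()['qpos'].round(2))"
```

```text
time_s: 4.4
position: [0.5956, 0.3245, 0.2777]
eef_rot: [0.65, 0.76, 0.001, 0.001]
wrist_force: [0.5, -0.0, -4.8]
opening: 0.0606
grasp_force: 56.0
shift [-337.4   37.8   -9. ] turn [ 0.003 -0.001 -0.   ] | |s| 340.0 deg 0.2
[0.4  0.36 0.13 1.34 0.   1.82]
```

```bash
python3 -m creep '[[-15,2,0,0,0,0,55],[-45,5,-2,0,0,0,55],[-85,9,-4,0,0,0,55],[-128,14,-6,0,0,0,55],[-171,19,-8,0,0,0,55],[-214,24,-9,0,0,0,55],[-257,29,-9,0,0,0,55],[-294,33,-9,0,0,0,55],[-324,36,-9,0,0,0,55],[-337,38,-9,0,0,0,55]]';python3 -m creep '[[0,0,0,0,0,0,55],[0,0,0,0,0,0,55]]'; python3 - <<'E'
from h import *
o=robot.get_obs(); print(o['position'],o['wrist_force'])
for n in("scene","top"):
    c=cam(n); save(c,n+"1"); X=cloud(c); p=o['position']
    d=X-p; m=(np.hypot(d[...,0],d[...,1])<.045)&(d[...,2]<-.025)&(d[...,2]>-.13)
    q=X[m]; print(n,len(q),np.percentile(q[:,2],[1,99]).round(4))
    for zl in (-.05,-.08):
        s=q[abs(q[:,2]-p[2]-zl)<.015]
        if len(s)>20:
            A=np.c_[2*s[:,:2],np.ones(len(s))]; f=np.linalg.lstsq(A,(s[:,:2]**2).sum(1),rcond=None)[0]
            print(zl,f[:2].round(4),np.sqrt(f[2]+f[0]**2+f[1]**2).round(4),len(s))
E
```

```text
time_s: 5.4
position: [0.6834, -0.007, 0.2816]
eef_rot: [0.652, 0.758, -0.002, -0.002]
wrist_force: [0.7, -0.4, -4.6]
opening: 0.0611
grasp_force: 55.9
time_s: 5.6
position: [0.6834, -0.0026, 0.2834]
eef_rot: [0.65, 0.76, -0.001, -0.002]
wrist_force: [-0.8, 0.2, -4.4]
opening: 0.061
grasp_force: 56.0
[ 0.68339358 -0.00264605  0.28338376] [-0.80887512  0.19848545 -4.39465665]
scene 637 [0.1885 0.2575]
-0.05 [ 6.811e-01 -4.000e-04] 0.0303 278
-0.08 [ 6.806e-01 -3.000e-04] 0.0305 257Traceback (most recent call last):
  File "<stdin>", line 6, in <module>
    return _quantile_unchecked(
        a, q, axis, out, overwrite_input, method, keepdims, weights)
    return _ureduce(a,
                    func=_quantile_ureduce_func,
    ...<5 lines>...
                    overwrite_input=overwrite_input,
                    method=method)
    r = func(a, **kwargs)
    result = _quantile(arr,
                       quantiles=q,
    ...<2 lines>...
                       out=out,
                       weights=wgt)
    slices_having_nans = np.isnan(arr[-1, ...])
                                  ~~~^^^^^^^^^
IndexError: index -1 is out of bounds for axis 0 with size 0
```

View pics/scene1.png

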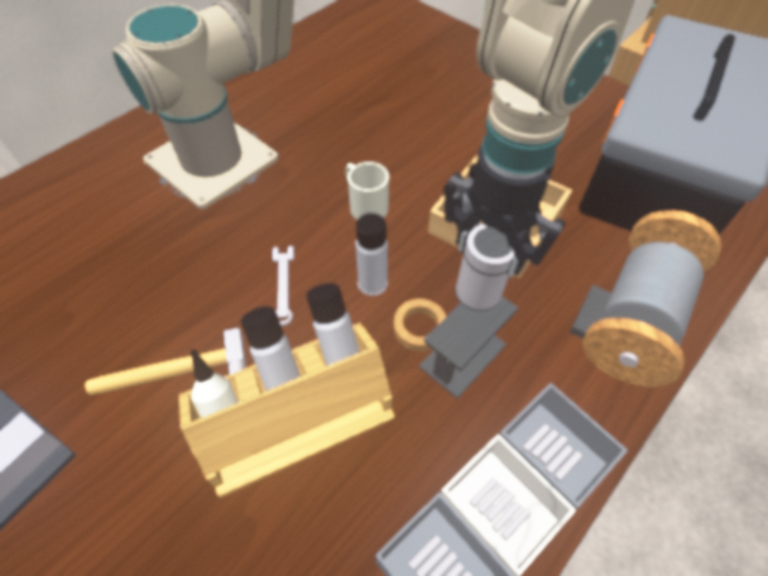

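The picture shows the tin held upright at about (482,270), above the ledge at (470,330). It needs to move 3 mm in +x, then go down.

```bash
python3 -m creep '[[0,3,10,0,0,0,55],[0,3,30,0,0,0,55],[0,3,50,0,0,0,55],[0,3,62,0,0,0,55],[0,3,68,0,0,0,55],[0,3,70,0,0,0,55],[0,3,70,0,0,0,55]]';python3 -m creep '[[0,0,1,0,0,0,55],[0,0,2,0,0,0,55],[0,0,3,0,0,0,55],[0,0,3,0,0,0,55]]'
```

```text
time_s: 6.4
position: [0.6878, -0.0023, 0.2157]
eef_rot: [0.65, 0.76, 0.0, 0.0]
wrist_force: [-0.3, 0.5, -5.4]
opening: 0.0606
grasp_force: 55.9
time_s: 6.8
position: [0.6875, -0.0026, 0.2125]
eef_rot: [0.65, 0.76, 0.0, 0.0]
wrist_force: [-1.2, 0.4, -5.4]
opening: 0.0612
grasp_force: 55.9
```

```bash
python3 -m creep '[[0,0,1,0,0,0,55],[0,0,2,0,0,0,55],[0,0,2,0,0,0,55]]';python3 -m creep '[[0,0,1,0,0,0,55],[0,0,2,0,0,0,55],[0,0,2,0,0,0,55]]'; python3 - <<'E'
from h import *
o=robot.get_obs()
c=cam("scene"); X=cloud(c); p=o['position']
d=X-p; m=(np.hypot(d[...,0],d[...,1])<.045)&(d[...,2]<-.025)&(d[...,2]>-.09); s=X[m]
A=np.c_[2*s[:,:2],np.ones(len(s))]; f=np.linalg.lstsq(A,(s[:,:2]**2).sum(1),rcond=None)[0]
print(p,f[:2].round(4),np.sqrt(f[2]+f[0]**2+f[1]**2).round(4),len(s))
q=X[(abs(X[...,0]-.685)<.06)&(abs(X[...,1]+.003)<.09)&(abs(X[...,2]-.11)<.005)]
print(np.percentile(q,[1,50,99],axis=0).round(4))
E
```

```text
time_s: 7.1
position: [0.6873, -0.0025, 0.21]
eef_rot: [0.65, 0.76, -0.0, -0.0]
wrist_force: [-0.5, -0.6, -5.1]
opening: 0.0608
grasp_force: 55.9
time_s: 7.4
position: [0.6875, -0.0025, 0.2088]
eef_rot: [0.65, 0.76, 0.0, 0.0]
wrist_force: [-2.0, -1.0, -2.3]
opening: 0.061
grasp_force: 56.1
[ 0.68752566 -0.0025045   0.20881132] [ 6.853e-01 -1.000e-04] 0.0306 460
[[ 0.6496 -0.0743  0.1056]
 [ 0.6951 -0.0435  0.111 ]
 [ 0.7205  0.0612  0.1145]]
```

```bash
python3 -m creep '[[0,0,1,0,0,0,55],[0,0,1,0,0,0,55]]';python3 -m creep '[[0,0,0,0,0,0,64],[0,0,0,0,0,0,70],[0,0,0,0,0,0,80],[0,0,0,0,0,0,85],[0,0,0,0,0,0,85],[0,0,0,0,0,0,85],[0,0,-20,0,0,0,85],[0,0,-55,0,0,0,85],[0,0,-100,0,0,0,85],[0,0,-120,0,0,0,85]]'; python3 - <<'E'
from h import *
for n in("scene","top"):
    c=cam(n); X=cloud(c)
    s=X[(np.hypot(X[...,0]-.685,X[...,1]+.003)<.04)&(X[...,2]>.21)&(X[...,2]<.23)]
    if len(s): print(n,s.mean(0).round(4),cv2.minEnclosingCircle((s[:,:2]*1000).astype(np.float32)),len(s),s[:,2].std())
go((.4750,.0015,.26),down(98.9)); print(robot.get_obs()['qpos'].round(2))
E
```

```text
time_s: 7.65
position: [0.6875, -0.0026, 0.2088]
eef_rot: [0.65, 0.76, 0.0, 0.0]
wrist_force: [-3.0, 0.1, 4.5]
opening: 0.0606
grasp_force: 56.5
time_s: 8.65
position: [0.689, -0.0026, 0.3323]
eef_rot: [0.65, 0.76, 0.002, 0.003]
wrist_force: [0.6, -0.3, 0.6]
opening: 0.0849
grasp_force: 0.0
scene [ 0.6871 -0.0043  0.2211] ((686.0964965820312, -0.31101617217063904), 31.553359985351562) 706 0.002678139014716847
shift [  37.4 -212.    64.7] turn [ 0.009  0.002 -0.   ] | |s| 225.0 deg 0.5
[-0.1   0.36  0.25  1.45  0.    1.32]
```

```bash
python3 -m creep '[[8,-45,0,0,0,0,85],[16,-90,10,0,0,0,85],[24,-135,30,0,0,0,85],[32,-180,50,0,0,0,85],[37,-212,65,0,0,0,85],[37,-212,65,0,0,0,85],[37,-212,65,0,0,0,85]]'; python3 -c "
from h import *
go((.4750,.0015,.14),down(98.9))"
```

```text
time_s: 9.45
position: [0.4707, 0.0015, 0.2608]
eef_rot: [0.65, 0.76, -0.001, -0.001]
wrist_force: [1.0, -0.2, 0.8]
opening: 0.0851
grasp_force: 0.0
shift [ -0.8   4.4 114.8] turn [-0.002 -0.001 -0.   ] | |s| 115.0 deg 0.1
```

```bash
python3 -m creep '[[0,4,25,0,0,0,85],[0,4,60,0,0,0,85],[0,4,90,0,0,0,85],[0,4,108,0,0,0,85],[0,4,115,0,0,0,85],[0,4,115,0,0,0,85],[0,4,115,0,0,0,42],[0,4,115,0,0,0,42],[0,4,115,0,0,0,42],[0,4,115,0,0,0,42]]' 50;python3 -m creep '[[0,0,0,0,0,0,42],[0,0,0,0,0,0,42]]'
```

```text
time_s: 10.45
position: [0.477, 0.0018, 0.1488]
eef_rot: [0.65, 0.76, 0.0, 0.001]
wrist_force: [-1.3, 0.4, 5.9]
opening: 0.0472
grasp_force: 50.6
time_s: 10.65
position: [0.477, 0.0017, 0.1488]
eef_rot: [0.65, 0.76, 0.0, 0.001]
wrist_force: [-2.2, -0.5, 5.9]
opening: 0.047
grasp_force: 50.6
```

```bash
python3 -m creep '[[0,0,-10,0,0,0,42],[0,0,-30,0,0,0,42],[0,0,-65,0,0,0,42],[0,0,-100,0,0,0,42],[0,0,-135,0,0,0,42],[0,0,-165,0,0,0,42],[0,0,-180,0,0,0,42],[0,0,-180,0,0,0,42]]'; python3 -c "
from h import *
go((.593,.328,.33),down(98.9),0); print(robot.get_obs()['grasp_force'])"
```

```text
time_s: 11.45
position: [0.4776, 0.0019, 0.3303]
eef_rot: [0.65, 0.76, 0.002, 0.002]
wrist_force: [-0.1, -0.5, -4.8]
opening: 0.0471
grasp_force: 52.6
shift [304.4 164.4   0.7] turn [ 0.005  0.001 -0.   ] | |s| 346.0 deg 0.3
52.603309750556946
```

```bash
python3 -m creep '[[13,7,0,0,0,0,42],[40,22,0,0,0,0,42],[78,42,0,0,0,0,42],[117,63,0,0,0,0,42],[156,84,0,0,0,0,42],[195,105,0,0,0,0,42],[234,126,0,0,0,0,42],[270,146,0,0,0,0,42],[295,159,0,0,0,0,42],[304,164,0,0,0,0,42]]';python3 -m creep '[[0,0,0,0,0,0,42],[0,0,0,0,0,0,42],[0,0,0,0,0,0,42]]'; cat > held.py <<'E'
from h import *
import sys
# silver body of the held can, seen by the scene camera: axis centres at two heights
o=robot.get_obs();p=o['position']
for n in ("scene","top"):
    c=cam(n); X=cloud(c); d=X-p
    for a,b in((-.085,-.035),(-.14,-.09)):
        m=(np.hypot(d[...,0],d[...,1])<.04)&(d[...,2]<b)&(d[...,2]>a)&(X[...,2]>.075); s=X[m]
        if len(s)<40: continue
        A=np.c_[2*s[:,:2],np.ones(len(s))]; f=np.linalg.lstsq(A,(s[:,:2]**2).sum(1),rcond=None)[0]
        print(n,a,'centre-TCP mm',((f[:2]-p[:2])*1000).round(1),'centre',f[:2].round(4),'r',np.sqrt(f[2]+f[0]**2+f[1]**2).round(4),len(s),s[:,2].min().round(4))
if len(sys.argv)>1: save(c if sys.argv[1]=="top" else cam("scene"),sys.argv[2])
E
python3 held.py; python3 -c "
from h import *
go((.593,.328,.1588),down(98.9),0)"
```

```text
time_s: 12.45
position: [0.5909, 0.3302, 0.3242]
eef_rot: [0.649, 0.761, -0.001, -0.001]
wrist_force: [-0.7, -0.2, -3.8]
opening: 0.0471
grasp_force: 52.5
time_s: 12.75
position: [0.5908, 0.3262, 0.327]
eef_rot: [0.651, 0.759, -0.001, -0.0]
wrist_force: [-1.2, -0.1, -4.4]
opening: 0.047
grasp_force: 52.6
scene -0.085 centre-TCP mm [-0.4 -0.3] centre [0.5904 0.3259] r 0.0248 419 0.2422
scene -0.14 centre-TCP mm [-1.3 -0.2] centre [0.5895 0.326 ] r 0.0247 358 0.1871
top -0.085 centre-TCP mm [-0.3  1. ] centre [0.5905 0.3272] r 0.0255 263 0.242
top -0.14 centre-TCP mm [-1.3  0.6] centre [0.5895 0.3268] r 0.0256 220 0.1875
shift [  1.4   2.1 168.8] turn [-0.     0.    -0.002] | |s| 169.0 deg 0.1
```

```bash
python3 -m creep '[[1,2,15,0,0,0,42],[1,2,50,0,0,0,42],[1,2,85,0,0,0,42],[1,2,115,0,0,0,42],[1,2,140,0,0,0,42],[1,2,155,0,0,0,42],[1,2,162,0,0,0,42],[1,2,162,0,0,0,42]]';python3 -m creep '[[0,0,2,0,0,0,42],[0,0,4,0,0,0,42],[0,0,4,0,0,0,42]]'
```

```text
time_s: 13.65
position: [0.5928, 0.3286, 0.1644]
eef_rot: [0.65, 0.76, -0.001, -0.0]
wrist_force: [0.5, 0.8, -3.5]
opening: 0.0471
grasp_force: 52.7
time_s: 13.95
position: [0.5938, 0.3292, 0.1624]
eef_rot: [0.65, 0.76, 0.001, 0.0]
wrist_force: [-0.4, -0.3, -4.2]
opening: 0.0472
grasp_force: 52.7
```

```bash
python3 -m creep '[[0,0,1,0,0,0,42],[0,0,2,0,0,0,42],[0,0,3,0,0,0,42],[0,0,3,0,0,0,42]]';python3 -m creep '[[0,0,1,0,0,0,42],[0,0,1,0,0,0,42]]'
```

```text
time_s: 14.35
position: [0.5933, 0.3291, 0.159]
eef_rot: [0.65, 0.76, 0.0, 0.0]
wrist_force: [-0.6, -0.5, 0.3]
opening: 0.0468
grasp_force: 53.0
time_s: 14.55
position: [0.5933, 0.3292, 0.1589]
eef_rot: [0.65, 0.76, 0.001, 0.0]
wrist_force: [-1.8, -0.8, 4.5]
opening: 0.0473
grasp_force: 53.6
```

```bash
python3 -m creep '[[0,0,0,0,0,0,55],[0,0,0,0,0,0,70],[0,0,0,0,0,0,75],[0,0,0,0,0,0,75],[0,0,-20,0,0,0,75],[0,0,-60,0,0,0,75],[0,0,-105,0,0,0,85],[0,0,-150,0,0,0,85],[0,0,-165,0,0,0,85],[0,0,-165,0,0,0,85]]'; python3 - <<'E'
from h import *
c=cam("top"); X=cloud(c); s=X[(np.hypot(X[...,0]-.592,X[...,1]-.328)<.05)&(X[...,2]>.16)&(X[...,2]<.19)]
if len(s): print(s.mean(0).round(4),s[:,2].std())
go((.4637,-.1212,.308),down(67.5,30,-22.5))
E
```

```text
time_s: 15.55
position: [0.5949, 0.3297, 0.3263]
eef_rot: [0.65, 0.76, 0.003, 0.002]
wrist_force: [0.6, 0.4, -0.1]
opening: 0.0847
grasp_force: 0.0
[0.5904 0.3268 0.174 ] 0.0037200529990687003
shift [-423.4 -200.6    9.3] turn [-0.508 -0.145  0.535] | |s| 469.0 deg 43.1
```

```bash
python3 -m creep '[[-42,-20,0,0,0,0,85],[-84,-40,0,-0.05,-0.015,0.055,85],[-127,-60,2,-0.127,-0.036,0.134,85],[-170,-80,4,-0.19,-0.054,0.2,85],[-212,-100,5,-0.254,-0.073,0.268,85],[-254,-120,6,-0.33,-0.094,0.348,85],[-297,-140,7,-0.4,-0.114,0.42,85],[-340,-160,8,-0.46,-0.13,0.485,85],[-382,-180,9,-0.508,-0.145,0.535,85],[-423,-200,9,-0.508,-0.145,0.535,85]]';python3 -m creep '[[0,0,0,0,0,0,85],[0,0,0,0,0,0,85],[0,0,0,0,0,0,85]]'; python3 - <<'E'
from h import *
print(robot.get_obs()['qpos'].round(2))
go((.5376,-.1518,.1693),down(67.5,30,-22.5))
E
```

```text
time_s: 16.6
position: [0.4569, -0.1194, 0.308]
eef_rot: [0.804, 0.538, 0.141, 0.213]
wrist_force: [0.5, 0.2, -0.4]
opening: 0.085
grasp_force: 0.0
time_s: 16.9
position: [0.4604, -0.1189, 0.3113]
eef_rot: [0.803, 0.537, 0.142, 0.214]
wrist_force: [-0.6, 0.1, 0.4]
opening: 0.0847
grasp_force: 0.0
[-0.39 -0.35 -0.61  0.79 -0.    1.57]
shift [ -0.6   2.5 158.9] turn [-0.005  0.001  0.001] | |s| 159.0 deg 0.3
```

```bash
python3 -m creep '[[0,2,30,0,0,0,85],[0,2,65,0,0,0,85],[0,2,100,0,0,0,85],[0,2,130,0,0,0,85],[0,2,148,0,0,0,85],[0,2,156,0,0,0,85],[0,2,158,0,0,0,85],[0,2,158,0,0,0,85]]'; python3 - <<'E'
from h import *
go((.5376,-.1518,.1693),down(67.5,30,-22.5))
save(cam("scene"),"rack_a")
E
```

```text
time_s: 17.7
position: [0.5356, -0.15, 0.1775]
eef_rot: [0.803, 0.538, 0.143, 0.215]
wrist_force: [-0.1, 0.5, -0.3]
opening: 0.085
grasp_force: 0.0
shift [-0.9 -1.9  2.4] turn [-0.002  0.001  0.002] | |s| 3.0 deg 0.2
```

View pics/rack_a.png

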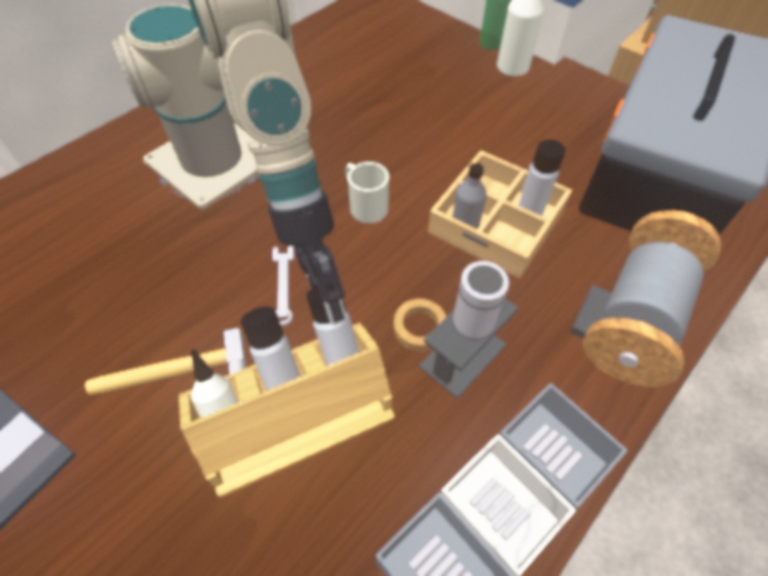

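The picture shows the fingers around the rack can's cap at (325,300), the tin standing on the ledge at (480,298), and can_c in its cell at (545,178).

```bash
python3 -m creep '[[0,-2,2,0,0,0,85],[0,-2,2,0,0,0,42],[0,-2,2,0,0,0,42],[0,-2,2,0,0,0,42],[0,-2,2,0,0,0,42],[0,-2,2,0,0,0,42]]' 50;python3 -m creep '[[0,0,-10,0,0,0,42],[0,0,-25,0,0,0,42],[0,0,-45,0,0,0,42],[0,0,-70,0,0,0,42],[0,0,-95,0,0,0,42],[0,0,-115,0,0,0,42],[0,0,-125,0,0,0,42],[0,0,-125,0,0,0,42]]'; python3 - <<'E'
from h import *
o=robot.get_obs();p=o['position'];print(o['torque'],o['qpos'].round(2))
ax=-R.from_quat(o['eef_rot']).as_matrix()[:,2]
go((.48,-.11,.345),down(98.9),0)
# held can axis seen by scene cam
c=cam("scene");X=cloud(c);d=X-p;h=d@ax;rr=np.linalg.norm(d-h[...,None]*ax,axis=-1)
M=R.from_quat(o['eef_rot']).as_matrix()
for a,b in((-.08,-.04),(-.13,-.09)):
    s=(d[(rr<.045)&(h>a)&(h<b)]@M)[:,:2]*1000
    A=np.c_[2*s,np.ones(len(s))]; f=np.linalg.lstsq(A,(s**2).sum(1),rcond=None)[0]; print(a,'tool xy mm',f[:2].round(1),np.sqrt(f[2]+f[0]**2+f[1]**2).round(1),len(s))
hh=h[(rr<.035)&(h<-.1)]; print('lowest along axis',np.percentile(hh,[1,2,5]).round(4))
E
```

```text
time_s: 18.35
position: [0.5341, -0.1507, 0.1751]
eef_rot: [0.803, 0.537, 0.142, 0.215]
wrist_force: [-5.4, 2.5, 4.6]
opening: 0.0472
grasp_force: 50.3
time_s: 19.15
position: [0.4767, -0.1265, 0.284]
eef_rot: [0.803, 0.537, 0.143, 0.216]
wrist_force: [-0.2, -0.9, -3.4]
opening: 0.0469
grasp_force: 53.1
[0.30458116 0.79749762 0.02750317] [-0.39 -0.3  -0.64  0.71 -0.    1.57]
shift [ 16.4  27.7 -54.5] turn [ 0.509  0.145 -0.535] | |s| 63.0 deg 43.2
-0.08 tool xy mm [ 0.3 -0.4] 25.1 490
-0.13 tool xy mm [ 0.3 -0.9] 25.2 446
lowest along axis [-0.3462 -0.3441 -0.3363]
```

```bash
python3 -m creep '[[3,5,-10,0.03,0.01,-0.03,42],[6,10,-20,0.1,0.03,-0.1,42],[9,14,-30,0.18,0.05,-0.19,42],[12,20,-40,0.27,0.077,-0.285,42],[15,24,-48,0.36,0.102,-0.38,42],[16,28,-54,0.44,0.126,-0.465,42],[16,28,-54,0.49,0.14,-0.517,42],[16,28,-54,0.509,0.145,-0.535,42],[16,28,-54,0.509,0.145,-0.535,42]]'; python3 - <<'E'
from h import *
go((.607,.2355,.345),down(98.9),0)
E
```

```text
time_s: 20.1
position: [0.4811, -0.1108, 0.3419]
eef_rot: [0.65, 0.76, -0.001, -0.002]
wrist_force: [0.1, -0.0, -4.0]
opening: 0.047
grasp_force: 53.1
shift [322.9 177.6  -3.1] turn [-0.003 -0.001 -0.001] | |s| 369.0 deg 0.2
```

```bash
python3 -m creep '[[13,7,0,0,0,0,42],[40,22,-2,0,0,0,42],[78,43,-3,0,0,0,42],[117,64,-3,0,0,0,42],[158,87,-3,0,0,0,42],[200,110,-3,0,0,0,42],[242,133,-3,0,0,0,42],[282,155,-3,0,0,0,42],[311,171,-3,0,0,0,42],[323,178,-3,0,0,0,42]]';python3 -m creep '[[0,0,0,0,0,0,42],[0,0,0,0,0,0,42],[0,0,0,0,0,0,42]]'; python3 held.py; python3 -c "
from h import *
go((.607,.2355,.157),down(98.9),0)"
```

```text
time_s: 21.1
position: [0.6067, 0.2388, 0.3454]
eef_rot: [0.649, 0.76, 0.0, -0.001]
wrist_force: [0.2, -0.5, -3.7]
opening: 0.0471
grasp_force: 53.1
time_s: 21.4
position: [0.6062, 0.2345, 0.3466]
eef_rot: [0.651, 0.759, -0.001, -0.0]
wrist_force: [0.3, 0.5, -4.2]
opening: 0.0468
grasp_force: 53.1
scene -0.085 centre-TCP mm [-0.1  0.4] centre [0.6061 0.2348] r 0.025 458 0.2616
scene -0.14 centre-TCP mm [-1.3  1. ] centre [0.6049 0.2355] r 0.0257 390 0.2068
top -0.085 centre-TCP mm [-0.1  1.7] centre [0.6061 0.2362] r 0.0257 210 0.262
top -0.14 centre-TCP mm [-0.7  1.6] centre [0.6055 0.2361] r 0.0256 184 0.2069
shift [  0.9   0.9 189.9] turn [-0.001 -0.    -0.002] | |s| 190.0 deg 0.1
```

```bash
python3 -m creep '[[0,1,15,0,0,0,42],[0,1,50,0,0,0,42],[0,1,90,0,0,0,42],[0,1,125,0,0,0,42],[0,1,155,0,0,0,42],[0,1,173,0,0,0,42],[0,1,181,0,0,0,42],[0,1,183,0,0,0,42],[0,1,183,0,0,0,42]]';python3 -m creep '[[0,0,2,0,0,0,42],[0,0,3,0,0,0,42],[0,0,3,0,0,0,42]]'
```

```text
time_s: 22.4
position: [0.608, 0.236, 0.1641]
eef_rot: [0.65, 0.76, 0.0, -0.0]
wrist_force: [0.2, 0.2, -3.0]
opening: 0.0471
grasp_force: 53.1
time_s: 22.7
position: [0.608, 0.2362, 0.1614]
eef_rot: [0.65, 0.76, 0.0, -0.0]
wrist_force: [-0.5, -0.7, -2.5]
opening: 0.0472
grasp_force: 53.1
```

```bash
python3 -m creep '[[0,0,1,0,0,0,42],[0,0,2,0,0,0,42],[0,0,2,0,0,0,42]]'
```

```text
time_s: 23.0
position: [0.6074, 0.2361, 0.1585]
eef_rot: [0.65, 0.76, -0.0, -0.0]
wrist_force: [-0.3, -0.6, -4.0]
opening: 0.0472
grasp_force: 53.1
```

```bash
python3 -m creep '[[0,0,1,0,0,0,42],[0,0,2,0,0,0,42],[0,0,2,0,0,0,42]]'
```

```text
time_s: 23.3
position: [0.6076, 0.2362, 0.1577]
eef_rot: [0.65, 0.76, 0.0, -0.0]
wrist_force: [-2.3, -0.7, 3.3]
opening: 0.0469
grasp_force: 53.9
```

```bash
python3 -m creep '[[0,0,0,0,0,0,55],[0,0,0,0,0,0,70],[0,0,0,0,0,0,75],[0,0,0,0,0,0,75],[0,0,-20,0,0,0,75],[0,0,-60,0,0,0,75],[0,0,-105,0,0,0,85],[0,0,-150,0,0,0,85],[0,0,-170,0,0,0,85],[0,0,-170,0,0,0,85]]'; python3 - <<'E'
from h import *
c=cam("top"); X=cloud(c)
for q in((.592,.328),(.6067,.235)):
    s=X[(np.hypot(X[...,0]-q[0],X[...,1]-q[1])<.035)&(X[...,2]>.168)&(X[...,2]<.19)]
    if len(s): print(s.mean(0).round(4),s[:,2].std())
go((.4292,-.2065,.308),down(67.5,30,-22.5))
E
```

```text
time_s: 24.3
position: [0.6099, 0.2367, 0.3318]
eef_rot: [0.65, 0.76, 0.004, 0.002]
wrist_force: [0.0, -0.3, -0.5]
opening: 0.085
grasp_force: 0.0
[0.5919 0.3395 0.1752] 0.001667467339559087
[0.6062 0.2368 0.175 ] 0.0017997560095939877
shift [-408.3 -248.3   14.3] turn [-0.507 -0.145  0.534] | |s| 478.0 deg 43.0
```

```bash
python3 -m creep '[[-41,-25,0,0,0,0,85],[-82,-50,0,-0.05,-0.015,0.055,85],[-123,-75,2,-0.127,-0.036,0.134,85],[-164,-100,4,-0.19,-0.054,0.2,85],[-205,-125,5,-0.254,-0.073,0.268,85],[-246,-150,7,-0.33,-0.094,0.348,85],[-287,-175,9,-0.4,-0.114,0.42,85],[-328,-200,12,-0.46,-0.13,0.485,85],[-369,-225,14,-0.508,-0.145,0.535,85],[-408,-248,14,-0.508,-0.145,0.535,85]]';python3 -m creep '[[0,0,0,0,0,0,85],[0,0,0,0,0,0,85],[0,0,0,0,0,0,85]]'; python3 - <<'E'
from h import *
print(robot.get_obs()['qpos'].round(2))
go((.5031,-.2371,.1693),down(67.5,30,-22.5))
E
```

```text
time_s: 25.35
position: [0.4219, -0.2043, 0.308]
eef_rot: [0.804, 0.537, 0.141, 0.212]
wrist_force: [0.7, -0.1, -0.9]
opening: 0.0847
grasp_force: 0.0
time_s: 25.65
position: [0.4254, -0.2043, 0.3111]
eef_rot: [0.803, 0.537, 0.142, 0.213]
wrist_force: [0.8, 0.6, 0.1]
opening: 0.0851
grasp_force: 0.0
[-0.66 -0.36 -0.62  0.81  0.13  1.34]
shift [ -0.5   3.  159. ] turn [-0.005  0.001  0.001] | |s| 159.0 deg 0.3
```

```bash
python3 -m creep '[[0,1,30,0,0,0,85],[0,1,65,0,0,0,85],[0,1,100,0,0,0,85],[0,1,130,0,0,0,85],[0,1,150,0,0,0,85],[0,1,158,0,0,0,85],[0,1,160,0,0,0,85],[0,1,160,0,0,0,85]]'; python3 -c "
from h import *
go((.5031,-.2371,.1693),down(67.5,30,-22.5))"
```

```text
time_s: 26.45
position: [0.5004, -0.2355, 0.1748]
eef_rot: [0.803, 0.538, 0.142, 0.215]
wrist_force: [0.9, 0.6, -0.3]
opening: 0.0852
grasp_force: 0.0
shift [-0.5 -0.1  0.3] turn [-0.003  0.001  0.003] | |s| 1.0 deg 0.2
```

```bash
python3 -m creep '[[0,0,0,0,0,0,42],[0,0,0,0,0,0,42],[0,0,0,0,0,0,42],[0,0,0,0,0,0,42],[0,0,0,0,0,0,42]]' 50
```

```text
time_s: 26.95
position: [0.4995, -0.2366, 0.1755]
eef_rot: [0.803, 0.537, 0.142, 0.215]
wrist_force: [-4.6, 2.1, 5.5]
opening: 0.0473
grasp_force: 49.9
```

```bash
python3 -m creep '[[0,0,-10,0,0,0,42],[0,0,-25,0,0,0,42],[0,0,-45,0,0,0,42],[0,0,-70,0,0,0,42],[0,0,-95,0,0,0,42],[0,0,-115,0,0,0,42],[0,0,-125,0,0,0,42],[0,0,-125,0,0,0,42]]'; python3 -c "
from h import *
go((.4465,-.196,.345),down(98.9),0)"
```

```text
time_s: 27.75
position: [0.4422, -0.2125, 0.2843]
eef_rot: [0.803, 0.537, 0.142, 0.216]
wrist_force: [0.2, 0.7, -3.3]
opening: 0.0472
grasp_force: 52.9
shift [ 16.7  28.3 -53.8] turn [ 0.509  0.146 -0.536] | |s| 63.0 deg 43.2
```

```bash
python3 -m creep '[[3,5,-10,0.03,0.01,-0.03,42],[6,10,-20,0.1,0.03,-0.1,42],[9,14,-30,0.18,0.05,-0.19,42],[12,20,-40,0.27,0.077,-0.285,42],[15,24,-48,0.36,0.102,-0.38,42],[16,28,-54,0.44,0.126,-0.465,42],[16,28,-54,0.49,0.14,-0.517,42],[16,28,-54,0.509,0.145,-0.535,42],[16,28,-54,0.509,0.145,-0.535,42]]'; python3 - <<'E'
from h import *
go((.4995,.3135,.348),down(98.9),0)
E
```

```text
time_s: 28.65
position: [0.4467, -0.1965, 0.342]
eef_rot: [0.65, 0.76, -0.001, -0.002]
wrist_force: [0.1, 0.6, -2.6]
opening: 0.047
grasp_force: 52.9
shift [495.8 130.8  -5.4] turn [-0.003 -0.002 -0.001] | |s| 513.0 deg 0.2
```

```bash
python3 -m creep '[[13,3,0,0,0,0,42],[45,12,-3,0,0,0,42],[85,22,-5,0,0,0,42],[125,33,-5,0,0,0,42],[168,44,-5,0,0,0,42],[211,56,-5,0,0,0,42],[254,67,-5,0,0,0,42],[297,78,-5,0,0,0,42],[340,90,-5,0,0,0,42],[380,100,-5,0,0,0,42]]';python3 -m creep '[[38,10,0,0,0,0,42],[76,20,0,0,0,0,42],[104,28,0,0,0,0,42],[116,31,0,0,0,0,42],[116,31,0,0,0,0,42],[116,31,0,0,0,0,42],[116,31,0,0,0,0,42]]'; python3 held.py; python3 -c "
from h import *
go((.4995,.3135,.158),down(98.9),0)"
```

```text
time_s: 29.65
position: [0.4849, 0.1968, 0.3488]
eef_rot: [0.65, 0.76, 0.0, -0.001]
wrist_force: [0.5, -0.8, -2.2]
opening: 0.0472
grasp_force: 52.9
time_s: 30.35
position: [0.4987, 0.3125, 0.3488]
eef_rot: [0.651, 0.759, -0.001, -0.001]
wrist_force: [-0.1, -0.3, -2.9]
opening: 0.0471
grasp_force: 52.8
scene -0.085 centre-TCP mm [0.  0.4] centre [0.4988 0.3129] r 0.0249 405 0.2639
scene -0.14 centre-TCP mm [-1.6  1.2] centre [0.4972 0.3137] r 0.0256 364 0.2088
top -0.085 centre-TCP mm [-0.9  1.3] centre [0.4978 0.3138] r 0.0256 269 0.2639
top -0.14 centre-TCP mm [-1.8  1.1] centre [0.4969 0.3136] r 0.0257 216 0.209
shift [  0.8   0.9 190.9] turn [-0.002 -0.    -0.002] | |s| 191.0 deg 0.2
```

```bash
python3 -m creep '[[0,1,15,0,0,0,42],[0,1,50,0,0,0,42],[0,1,90,0,0,0,42],[0,1,125,0,0,0,42],[0,1,155,0,0,0,42],[0,1,173,0,0,0,42],[0,1,182,0,0,0,42],[0,1,185,0,0,0,42],[0,1,185,0,0,0,42]]';python3 -m creep '[[0,0,2,0,0,0,42],[0,0,3,0,0,0,42],[0,0,3,0,0,0,42]]'
```

```text
time_s: 31.35
position: [0.5001, 0.3139, 0.1638]
eef_rot: [0.65, 0.76, -0.0, -0.001]
wrist_force: [-0.1, -1.5, -2.8]
opening: 0.0474
grasp_force: 52.9
time_s: 31.65
position: [0.5002, 0.3142, 0.1614]
eef_rot: [0.65, 0.76, 0.0, -0.001]
wrist_force: [-0.2, -0.3, -2.6]
opening: 0.0474
grasp_force: 52.9
```

```bash
python3 -m creep '[[0,0,1,0,0,0,42],[0,0,2,0,0,0,42],[0,0,2,0,0,0,42]]'
```

```text
time_s: 31.95
position: [0.4996, 0.3139, 0.1585]
eef_rot: [0.65, 0.76, -0.001, -0.001]
wrist_force: [-0.4, 0.1, -2.5]
opening: 0.0469
grasp_force: 52.9
```

```bash
python3 -m creep '[[0,0,1,0,0,0,42],[0,0,2,0,0,0,42],[0,0,2,0,0,0,42]]'
```

```text
time_s: 32.25
position: [0.4999, 0.3142, 0.1577]
eef_rot: [0.65, 0.76, -0.0, -0.001]
wrist_force: [-1.9, -0.1, 4.5]
opening: 0.047
grasp_force: 53.7
```

```bash
python3 -m creep '[[0,0,0,0,0,0,55],[0,0,0,0,0,0,70],[0,0,0,0,0,0,72],[0,0,0,0,0,0,72],[0,0,-20,0,0,0,72],[0,0,-60,0,0,0,72],[0,0,-105,0,0,0,85],[0,0,-150,0,0,0,85],[0,0,-175,0,0,0,85],[0,0,-175,0,0,0,85]]';python3 -m creep '[[-38,-26,0,0,0,0,85],[-76,-52,0,0,0,0,85],[-114,-78,0,0,0,0,85],[-152,-104,0,0,0,0,85],[-190,-130,0,0,0,0,85],[-225,-150,0,0,0,0,85],[-225,-150,0,0,0,0,85],[-225,-150,0,0,0,0,85]]'; python3 - <<'E'
from h import *
for n in("top","scene"):
    c=cam(n); X=cloud(c); save(c,n+"_end")
    for nm,q,lo,hi in(("c",(.592,.328),.168,.19),("a",(.6067,.235),.168,.19),("b",(.4993,.3132),.168,.19),("bottle",(.517,.217),.155,.168),("tin",(.685,-.003),.212,.23)):
        s=X[(np.hypot(X[...,0]-q[0],X[...,1]-q[1])<.04)&(X[...,2]>lo)&(X[...,2]<hi)]
        if len(s): print(n,nm,s.mean(0).round(4),s[:,2].std().round(4),len(s))
E
```

```text
time_s: 33.25
position: [0.5025, 0.3151, 0.3372]
eef_rot: [0.65, 0.76, 0.004, 0.001]
wrist_force: [0.1, -0.7, 0.4]
opening: 0.085
grasp_force: 0.0
time_s: 34.05
position: [0.3861, 0.0679, 0.3309]
eef_rot: [0.651, 0.759, -0.001, -0.001]
wrist_force: [-0.7, -0.3, 0.5]
opening: 0.0849
grasp_force: 0.0
top c [0.591 0.328 0.175] 0.002 352
top a [0.6062 0.2371 0.175 ] 0.0018 340
top b [0.4971 0.3136 0.1751] 0.0019 348
top bottle [0.5179 0.2179 0.1601] 0.0018 103
top tin [ 6.852e-01 -6.000e-04  2.205e-01] 0.0019 635
scene c [0.5928 0.3257 0.1752] 0.0022 216
scene a [0.6077 0.2334 0.1754] 0.0022 261
scene b [0.4994 0.3112 0.1751] 0.0021 211
scene bottle [0.5173 0.2157 0.1604] 0.0019 72
scene tin [ 0.6868 -0.0038  0.2213] 0.0022 687
```

View pics/scene_end.png

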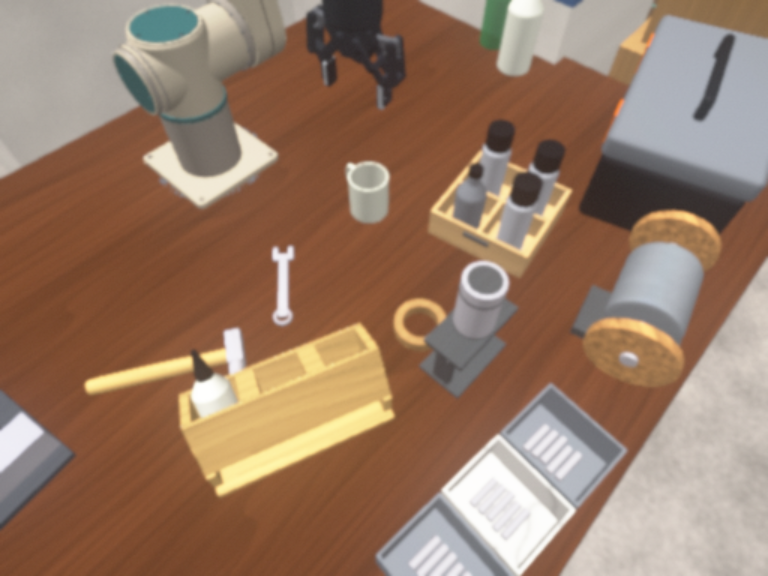

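View pics/top_end.png

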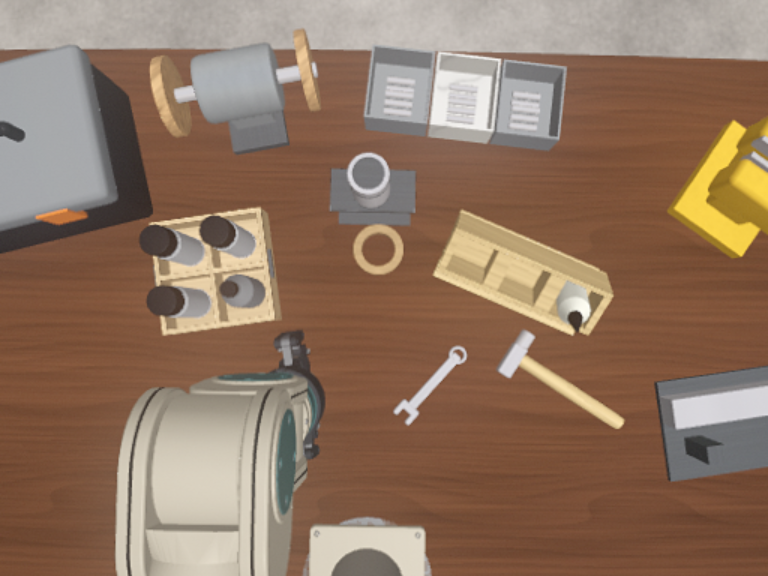

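Both views show the three cans upright in their cells (scene caps at (500,135), (547,157) and (525,190)), with the bottle still in place. The tin stands on the ledge at (480,300). The dispenser, wrench, tape, mug and hammer are unmoved, and the arm is clear.

```bash
python3 -c "
from plant import robot
print(robot.hand_in())"
```

```text
the job is handed in; nothing more can be done
None
```

I moved the tin upright onto the ledge and stood the three cans upright in the crate's free cells, left everything else where it was, and handed the job in at about 34 s; no verdict came back.

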